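# Blow through a hand air test pump and set its bleed valve

### The arm

A 7-joint arm with a two-finger parallel gripper is mounted at the origin on a cart in front of the work surface, level with it; the furniture and walls round the work are solid. World frame = base frame: x ahead of the robot, y to its left, z up, the work surface at z = 0. Lengths are in m, angles in rad, forces in N, time in s.
With the tool pointing down it reaches from about 0.425 to 0.925 m from the base axis. Payload 6.8 kg.
Tool frame: the origin (TCP) lies midway between the tips of the shut fingers; the grasp point (between the pads) lies 19 mm behind it; y points along the fingers, x is the direction in which the jaws open and shut, and the axes are right-handed (so a half turn about y gives the same grasp; the last joint's range is limited). The gripper opens to 88 mm and grips with 3 to 60 N. Pads are 20 mm wide; open, the fingers measure 115 mm over their backs; the gripper's body (75 mm by 178 mm) begins 61 mm behind the grasp point.
Start: joints at [-0.108, 0.477, 0.022, 1.555, -0.011, 1.109, -0.083], TCP at [0.675, 0, 0.193] pointing down, gripper open.
Joint ranges: [-2.96, 2.96], [-0.34, 2.1], [-1.41, 1.46], [0.24, 2.44], [-1.37, 4.51], [0.17, 1.92], [-2.96, 2.96]. Speed limits (rad/s): [2.39, 2.39, 3.14, 3.14, 3.14, 3.14, 3.14].

### API

Orientations are given as a unit quaternion [x, y, z, w].
In Python, from cell import robot gives the robot as it stands. The module is installed in compiled form; this text tells all that it offers.
- The arm moves only by the tool step_arm, never from a script. Its argument "commands" is a list of rows, each an object of numbers: "ax", "ay", "az": the turn, a rotation vector about the world's x, y, z in degrees; "dx", "dy", "dz": the shift along the world's x, y, z in mm; "hand": the closure, from 0 (fully open) to 1 (shut). A call has 1 to 20 rows; each row is the pose to reach, as a shift and turn from the pose commanded when the call began; what a row does not reach only later rows make up. A row lasts 1/8 s, in which the tool goes at most 62.5 mm and 10.7 degrees, less where a joint would pass 70% of its speed; a pose out of reach is approached as far as the arm can. A call with a gripper value outside its range is refused whole. The fingers move at their own pace and stop on an object; the grip force is fixed at half the most. Time passes only in rows, so rows that repeat a pose let the fingers close. It gives the time, the measured TCP pose, the force and the opening at its end, in the units of the state.
- robot.sense(): the state, without advancing time (a new reading comes with each control period).
- robot.grab_frame(name): name is "scene" or "side" or "wrist"; returns a dict with "image" (480x640x3 uint8, red, green, blue), "range_z" (480x640 float32, m along the optical axis (not along the pixel's ray), 0 where there is no reading), "fx", "fy", "cx", "cy" (pixels), "T" (4x4, takes a point from camera to world coordinates). Camera axes: x right, y up, looking along -z (the intrinsics and any distortion apply to the point x, -y, -z); pixel columns grow to the right and rows downward; lengths in m; the calibration is good to about 2 mm. A picture is of the moment at which its call begins.
- robot.hand_in(): hands the job in, once; it reports no verdict.
The state is a dict: "time": time; "qpos": joint angles; "qvel": joint speeds; "effort": joint torques, N m; "position": TCP position; "tcp_rot": TCP orientation; "contact_force": force on the tool from outside, world axes, zero at the start; "torque": the same for the moment, N m; "gripper_width": opening from 0.0 (shut) to 1.0 (fully open).
Only numpy, scipy, OpenCV 4.12 (cv2) and the standard library are available. Lean on these libraries where they do the work, as an engineer would, in place of code of your own. Each camera call takes 0.05 s, during which the arm holds its last target. There are 200 camera calls.

### The job

Get the hand test pump ready for a gauge check. With its valve still open as you find it, blow the lines through with at least three full strokes of the sprung lever, each one right down to the bottom stop and all the way back up; then take the valve's crank handle, screw the valve shut to its stop (clockwise seen from above), and back it off exactly two full turns, which is its bleed setting. Finish with the crank handle still gripped between the fingers, ready to shut the valve at once; do not let go of it, and leave the things standing round the pump undisturbed.

Things in the scene. Friction and masses are not known exactly. Their poses are not given: they have to be found in the camera images.
- test_pump: air test pump, fixed in place: grey base plate 120 (x) x 320 (y) mm on short feet, its top 32 mm above the worktop. Origin: on the worktop under the plate, 30 mm right of its centre; +x points away from the operator, +y to the left, turned up to 0.2 rad from the world's. From right to left: lever pump (round barrel), round 63 mm pressure gauge (top at 132 mm), brass valve with its handwheel
- lever_pivot (a point): hinge pin of the pump lever, at (0, -10, 146) mm in the pump's frame; from it the lever points to the right (-y) and swings in the pump's y-z plane
- lever_grip (a point): centre of the lever's black rubber grip (round, 26 mm thick, 110 mm long along the lever), 220 mm from the hinge pin, beyond the plate's right end. At rest the lever slopes 20 deg upward to the right, so this point lies 207 mm to the right of the pin and 221 mm above the worktop; pushed fully down, 217 mm to the right and 113 mm above it. Push it down from above
- pump_lever (a joint): angle of the pump lever (rad): 0 up at rest, 0.50 fully down on the bottom stop. A spring lifts it back up by itself; pushing the grip down takes about 5 N at first and 10 to 12 N at the bottom
- valve_centre (a point): on the valve's vertical axis, at (0, 140, 144) mm in the pump's frame: level with the top of the handwheel's rim when the valve is shut; fixed
- valve_wheel (a joint): angle of the valve wheel (rad), 0 = shut on its stop, growing as it opens; one turn is 6.283. Seen from above, clockwise shuts. Found open by a third to 0.9 of a turn. When shut, and again after each full turn, the crank handle stands on the pump's +x side of the axis. Stays as left; takes about 2.5 N at the handle; 3.5 turns at most. Wheel 100 mm across, rim 12 mm thick, rises 1.5 mm a turn
- crank_grip: the valve's crank handle: upright black plastic grip, 21 mm thick, 62 mm tall, on the handwheel's rim 44 mm from the valve's axis. Origin: centre of its underside, 146 mm above the worktop with the valve shut. It revolves freely on its pin: grip it from above and lead it round in a circle without turning the hand. Within 80 mm of its path nothing stands higher than 156 mm
- pocket_meter: bystander: dark hand-held meter lying face up, 150 x 68 x 32 mm, to the left of the pump; origin at its underside; leave alone
- sample_bottle: bystander: small white bottle, 58 mm wide, 112 mm tall, in front of the pump's lever; origin at its underside; leave alone
- adapter: bystander: black mains adapter block, 120 x 66 x 38 mm, in front of the pump's valve; origin at its underside; leave alone
- jar: bystander: small white jar with a dark ribbed cap, 36 mm wide, 68 mm tall, in front of the pump; origin at its underside; leave alone

How it is judged:
By the outcome, as a careful person would: the job done as asked, in the order asked, and still so for the second after the job is handed in, while the arm keeps its last pose, push and grip.
It also fails if it takes over 70 s, if anything falls off the work surface, if the arm or the gripper's body presses on something with over 40 N, if the wrist force passes 120 N, or if a joint passes its speed limit or range.

## Working session

There is one attempt and no reset: what is moved stays moved. The work goes in short steps, Python scripts to look and compute and a tool call to move; the robot and the scene stay as the last step left them, time stands still between calls to the robot, and variables do not carry over. Pictures are saved under pics/ and viewed, about 8 in all and at most 12, crops included, and the job is handed in when it is done.

Besides the shell and the picture viewer there is one more tool, called as a command line: name --argument value ..., lists and objects as JSON in quotes. step_arm: Moves the arm, as the interface text tells. Its arguments: {"type":"object","properties":{"commands":{"type":"array","items":{"type":"object","properties":{"ax":{"type":"number"},"ay":{"type":"number"},"az":{"type":"number"},"dx":{"type":"number"},"dy":{"type":"number"},"dz":{"type":"number"},"hand":{"type":"number"}}}}},"required":["commands"]}

```bash
mkdir -p pics
cat > h.py <<'E'
import numpy as np,cv2
from cell import robot
def pts(f):
    z=f["range_z"];v,u=np.mgrid[0:480,0:640]
    P=np.stack([(u-f["cx"])/f["fx"]*z,-(v-f["cy"])/f["fy"]*z,-z],-1)
    return P@f["T"][:3,:3].T+f["T"][:3,3]
E
python3 - <<'E'
from h import *
for n in("scene","side"):
    f=robot.grab_frame(n);cv2.imwrite(f"pics/{n}0.png",f["image"][...,::-1]);np.savez(f"{n}0.npz",**f)
    print(n,f["T"][:3,3].round(3),f["fx"],(f["range_z"]>0).mean())
s=robot.sense();print(s)
E
```

```text
scene [-0.106 -0.663  0.669] 455.03687791201787 0.9709342447916667
side [0.26  1.208 0.948] 612.918476810867 0.9959309895833334
{'time': 0.1, 'qpos': array([-0.10814399,  0.47773831,  0.02235665,  1.55629833, -0.01152258,
        1.10927893, -0.0830731 ]), 'qvel': array([ 0.00019429, -0.0024466 , -0.00078075, -0.00078343, -0.00175276,
       -0.00157621,  0.00090883]), 'effort': array([ 4.71647683e-03, -5.84088278e+01,  1.53989889e+00, -2.73312145e+01,
       -5.42987685e-02,  1.30690381e-02,  5.50689708e-05]), 'position': array([6.74438985e-01, 1.57283420e-05, 1.92488146e-01]), 'tcp_rot': array([ 7.07142595e-01, -5.38308808e-04, -5.87081018e-04, -7.07070517e-01]), 'contact_force': array([ 0.4336853 ,  0.66622408, -0.53033161]), 'torque': array([-0.02166042, -0.00344065, -0.07315655]), 'gripper_width': 0.9979971669558868}
```

View pics/scene0.png

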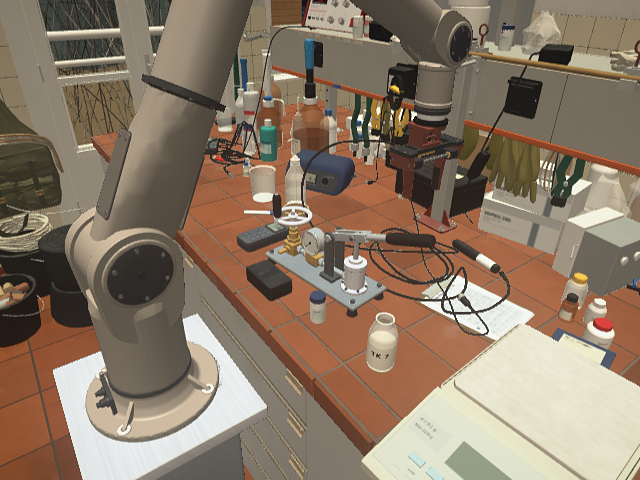

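View pics/side0.png

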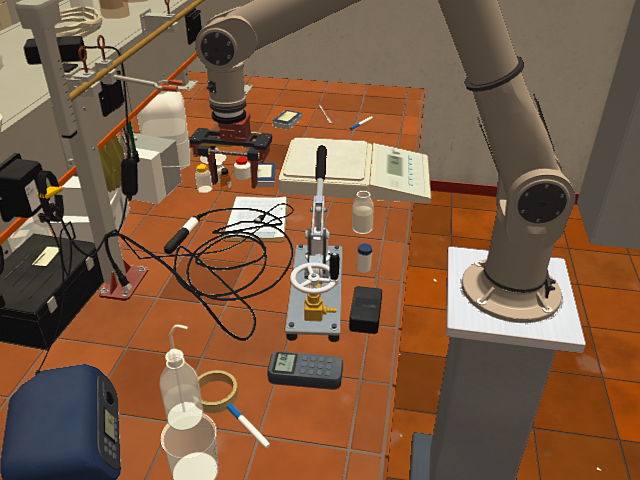

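Scene view: wheel at (295,217) with the crank at about (277,205), and the lever grip at (410,240). Side view: wheel (315,278), crank (334,262), lever grip (321,162). Next I'll turn these into points.

Run:
```python
from h import *
for n,boxes in(("scene",dict(wheel=(275,200,316,236),crank=(270,190,285,220),lever=(380,228,440,250),plate=(262,240,390,310))),("side",dict(wheel=(288,258,342,296),crank=(328,245,342,282),lever=(312,145,330,185),plate=(282,240,345,335)))):
    f=dict(np.load(n+"0.npz"));P=pts(f);im=f["image"].astype(int)
    mx=im.max(-1);sat=mx-im.min(-1)
    for k,(a,b,c,d) in boxes.items():
        p=P[b:d,a:c].reshape(-1,3);m=mx[b:d,a:c].ravel();s=sat[b:d,a:c].ravel();z=p[:,2]
        if k=="wheel": q=p[(m>140)&(s<50)&(z>.125)&(z<.165)]
        elif k=="crank": q=p[(m<75)&(z>.15)&(z<.25)]
        elif k=="lever": q=p[(m<75)&(z>.15)&(z<.28)]
        else: q=p[(abs(z-.032)<.006)]
        if len(q)<5: print(n,k,len(q));continue
        print(n,k,len(q),"med",np.median(q,0).round(3),"lo",np.percentile(q,2,0).round(3),"hi",np.percentile(q,98,0).round(3))
        if k=="plate":
            r=cv2.minAreaRect((q[:,:2]*1000).astype(np.float32));print(r)
        if k=="wheel":
            c,rad=cv2.minEnclosingCircle((q[:,:2]*1000).astype(np.float32));print(c,rad)
```

```text
scene wheel 422 med [0.446 0.199 0.141] lo [0.394 0.12  0.127] hi [0.487 0.251 0.145]
(448.1617126464844, 184.4470977783203) 72.63641357421875
scene crank 168 med [0.396 0.206 0.181] lo [0.39  0.201 0.152] hi [0.407 0.214 0.207]
scene lever 597 med [ 0.484 -0.154  0.228] lo [ 0.474 -0.195  0.203] hi [ 0.501 -0.096  0.247]
scene plate 2502 med [0.422 0.095 0.031] lo [ 0.308 -0.058  0.027] hi [0.525 0.239 0.038]
((422.7996520996094, 75.09652709960938), (242.6844482421875, 334.9967956542969), 35.381900787353516)
side wheel 615 med [0.452 0.217 0.142] lo [0.401 0.134 0.128] hi [0.491 0.26  0.148]
(443.9975280761719, 195.25482177734375) 67.77978515625
side crank 211 med [0.4   0.223 0.184] lo [0.393 0.213 0.152] hi [0.409 0.228 0.208]
side lever 303 med [ 0.491 -0.131  0.229] lo [ 0.478 -0.183  0.208] hi [ 0.505 -0.088  0.248]
side plate 2340 med [0.452 0.174 0.032] lo [ 0.388 -0.043  0.027] hi [0.529 0.264 0.036]
((460.6048889160156, 104.72712707519531), (120.01265716552734, 328.87384033203125), 7.704029083251953)
```

Plate fit gives centre (0.461,0.105) and yaw +0.134 rad. That puts the lever grip at about (0.494,-0.140), the valve axis at (0.446,0.214) and the crank at about (0.401,0.214), so the valve is about 0.48 turn open. I'm going above the lever.

step_arm --commands '[{"dz": 50, "hand": 1}, {"dz": 100, "hand": 1}, {"dx": -45, "dy": -35, "dz": 100, "hand": 1}, {"dx": -90, "dy": -70, "dz": 100, "hand": 1}, {"dx": -135, "dy": -105, "dz": 100, "hand": 1}, {"dx": -180, "dy": -140, "dz": 100, "hand": 1}, {"dx": -180, "dy": -140, "dz": 100, "hand": 1}, {"dx": -180, "dy": -140, "dz": 80, "hand": 1}, {"dx": -180, "dy": -140, "dz": 70, "hand": 1}, {"dx": -180, "dy": -140, "dz": 70, "hand": 1}]'

```text
invalid input at $.commands[0]: expected keys ax, ay, az, dx, dy, dz, hand
```

Run:
```python
from h import *
print(robot.sense()["position"])
a=robot.grab_frame("scene")["image"][150:330,280:520];b=robot.grab_frame("side")["image"][90:310,220:440]
o=np.hstack([cv2.resize(a,(480,360)),cv2.resize(b,(320,320))[:360] if 0 else cv2.copyMakeBorder(cv2.resize(b,(320,320)),0,40,0,0,0)])
cv2.imwrite("pics/lev.png",o[...,::-1])
```

```text
[6.74438985e-01 1.57283420e-05 1.92488146e-01]
```

View pics/lev.png

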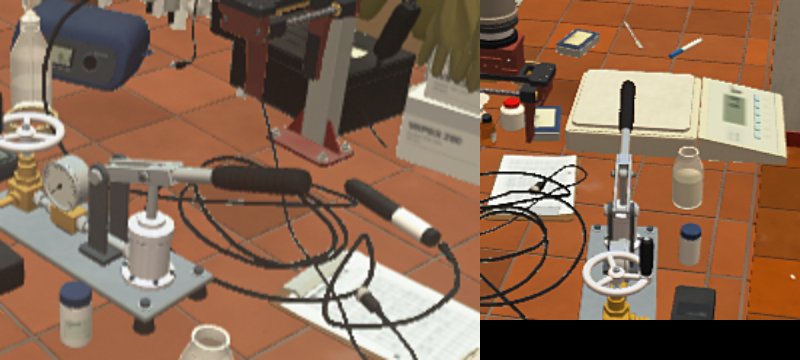

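The call was refused because every key is required. The arm hasn't moved and the lever is untouched at its rest position in both crops. I'm resending with all the keys.

step_arm --commands '[{"ax": 0, "ay": 0, "az": 0, "dx": 0, "dy": 0, "dz": 50, "hand": 1}, {"ax": 0, "ay": 0, "az": 0, "dx": 0, "dy": 0, "dz": 100, "hand": 1}, {"ax": 0, "ay": 0, "az": 0, "dx": -45, "dy": -35, "dz": 100, "hand": 1}, {"ax": 0, "ay": 0, "az": 0, "dx": -90, "dy": -70, "dz": 100, "hand": 1}, {"ax": 0, "ay": 0, "az": 0, "dx": -135, "dy": -105, "dz": 100, "hand": 1}, {"ax": 0, "ay": 0, "az": 0, "dx": -180, "dy": -140, "dz": 100, "hand": 1}, {"ax": 0, "ay": 0, "az": 0, "dx": -180, "dy": -140, "dz": 100, "hand": 1}, {"ax": 0, "ay": 0, "az": 0, "dx": -180, "dy": -140, "dz": 80, "hand": 1}, {"ax": 0, "ay": 0, "az": 0, "dx": -180, "dy": -140, "dz": 65, "hand": 1}, {"ax": 0, "ay": 0, "az": 0, "dx": -180, "dy": -140, "dz": 65, "hand": 1}]'

```text
time: 1.45
position: [0.4946, -0.1392, 0.257]
tcp_rot: [-0.707, 0.001, 0.001, 0.707]
contact_force: [-0.8, 0.0, -0.1]
gripper_width: 0.009
```

Run:
```python
from h import *
print(robot.sense()["position"])
a=robot.grab_frame("scene")["image"][150:330,280:520];b=robot.grab_frame("side")["image"][90:310,220:440]
o=np.hstack([cv2.resize(a,(480,360)),cv2.copyMakeBorder(cv2.resize(b,(320,320)),0,40,0,0,0)])
cv2.imwrite("pics/lev2.png",o[...,::-1])
```

```text
[ 0.49457908 -0.13924899  0.25697105]
```

View pics/lev2.png

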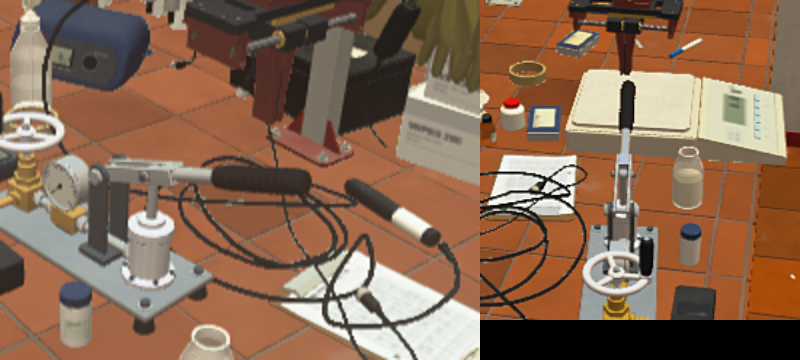

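The fingertips (side crop, 625,70) are centred over the lever grip. I'll press down to just short of the stop and read the force.

step_arm --commands '[{"ax": 0, "ay": 0, "az": 0, "dx": 0, "dy": 0, "dz": -20, "hand": 1}, {"ax": 0, "ay": 0, "az": 0, "dx": 0, "dy": -2, "dz": -40, "hand": 1}, {"ax": 0, "ay": 0, "az": 0, "dx": 0, "dy": -4, "dz": -60, "hand": 1}, {"ax": 0, "ay": 0, "az": 0, "dx": 0, "dy": -6, "dz": -80, "hand": 1}, {"ax": 0, "ay": 0, "az": 0, "dx": 1, "dy": -8, "dz": -100, "hand": 1}, {"ax": 0, "ay": 0, "az": 0, "dx": 1, "dy": -9, "dz": -115, "hand": 1}, {"ax": 0, "ay": 0, "az": 0, "dx": 1, "dy": -10, "dz": -124, "hand": 1}, {"ax": 0, "ay": 0, "az": 0, "dx": 1, "dy": -10, "dz": -124, "hand": 1}]'

```text
time: 2.55
position: [0.4985, -0.1522, 0.1361]
tcp_rot: [0.708, 0.001, 0.002, -0.706]
contact_force: [-0.3, -3.4, 7.2]
gripper_width: 0.01
```

step_arm --commands '[{"ax": 0, "ay": 0, "az": 0, "dx": -2, "dy": 0, "dz": -6, "hand": 1}, {"ax": 0, "ay": 0, "az": 0, "dx": -2, "dy": 0, "dz": -10, "hand": 1}, {"ax": 0, "ay": 0, "az": 0, "dx": -2, "dy": 0, "dz": -14, "hand": 1}, {"ax": 0, "ay": 0, "az": 0, "dx": -2, "dy": 0, "dz": -14, "hand": 1}]'

```text
time: 3.05
position: [0.4981, -0.1524, 0.1231]
tcp_rot: [0.708, 0.002, 0.003, -0.706]
contact_force: [2.3, -5.0, 8.5]
gripper_width: 0.009
```

step_arm --commands '[{"ax": 0, "ay": 0, "az": 0, "dx": -1, "dy": 0, "dz": -5, "hand": 1}, {"ax": 0, "ay": 0, "az": 0, "dx": -1, "dy": 0, "dz": -10, "hand": 1}, {"ax": 0, "ay": 0, "az": 0, "dx": -1, "dy": 0, "dz": -10, "hand": 1}]'

```text
time: 3.42
position: [0.4975, -0.1521, 0.1131]
tcp_rot: [0.708, 0.003, 0.003, -0.706]
contact_force: [2.6, -3.9, 9.8]
gripper_width: 0.001
```

Run:
```python
from h import *
print(robot.sense()["contact_force"])
a=robot.grab_frame("scene")["image"][150:330,280:520];b=robot.grab_frame("side")["image"][90:310,220:440]
o=np.hstack([cv2.resize(a,(480,360)),cv2.copyMakeBorder(cv2.resize(b,(320,320)),0,40,0,0,0)])
cv2.imwrite("pics/lev3.png",o[...,::-1])
```

```text
[ 2.59009986 -3.88193018  9.8234453 ]
```

View pics/lev3.png

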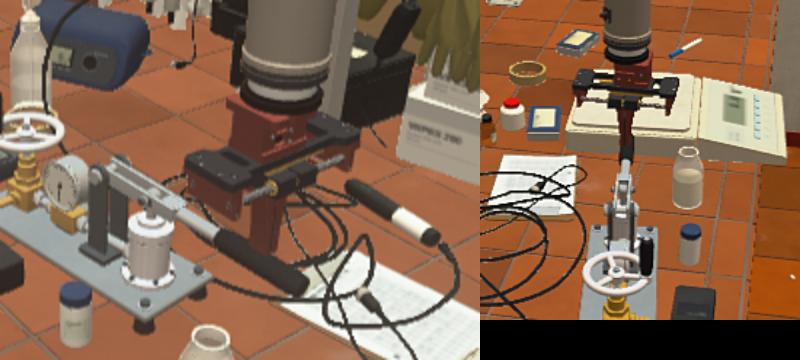

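The lever is down, but the fingertip looks to be toward the far side of the round grip. The +x force agrees with that. I'll measure where the grip really lies.

Run:
```python
from h import *
def fit(f,box):
    a,b,c,d=box;im=f["image"].astype(int);P=pts(f)[b:d,a:c].reshape(-1,3);m=im.max(-1)[b:d,a:c].ravel();s=(im.max(-1)-im.min(-1))[b:d,a:c].ravel()
    q=P[(m<80)&(s<25)&(P[:,2]>.07)&(P[:,2]<.27)&(abs(P[:,0]-.485)<.05)&(P[:,1]<-.06)&(P[:,1]>-.22)]
    return q
def show(n,q):
    for lo in np.arange(-.21,-.06,.02):
        w=q[(q[:,1]>lo)&(q[:,1]<=lo+.02)]
        if len(w)>15: print(n,round(lo+.01,2),len(w),"x",np.percentile(w[:,0],[3,97]).round(4),"ztop",np.percentile(w[:,2],97).round(4), "x@top",w[w[:,2]>np.percentile(w[:,2],85),0].mean().round(4))
f=dict(np.load("scene0.npz"));show("scene rest",fit(f,(370,220,450,260)))
f=dict(np.load("side0.npz"));show("side rest",fit(f,(305,140,335,190)))
show("scene now",fit(robot.grab_frame("scene"),(370,240,450,300)))
print(robot.sense()["position"])
```

```text
scene rest -0.2 65 x [0.4853 0.5068] ztop 0.2449 x@top 0.4946
scene rest -0.18 130 x [0.4824 0.502 ] ztop 0.2481 x@top 0.4954
scene rest -0.16 110 x [0.479  0.4944] ztop 0.2426 x@top 0.4923
scene rest -0.14 102 x [0.4762 0.49  ] ztop 0.2348 x@top 0.488
scene rest -0.12 101 x [0.474  0.4896] ztop 0.2278 x@top 0.4863
scene rest -0.1 68 x [0.4726 0.4865] ztop 0.2203 x@top 0.4839
side rest -0.18 33 x [0.4878 0.5062] ztop 0.2493 x@top 0.5021
side rest -0.16 53 x [0.4844 0.506 ] ztop 0.2455 x@top 0.4952
side rest -0.14 59 x [0.4812 0.5031] ztop 0.2403 x@top 0.4943
side rest -0.12 61 x [0.4798 0.5005] ztop 0.2326 x@top 0.4902
side rest -0.1 69 x [0.4773 0.4987] ztop 0.2235 x@top 0.4893
scene now -0.2 138 x [0.4854 0.5031] ztop 0.1379 x@top 0.4973
scene now -0.18 242 x [0.4516 0.5101] ztop 0.2441 x@top 0.4773
scene now -0.16 135 x [0.4689 0.4979] ztop 0.2349 x@top 0.4694
scene now -0.14 90 x [0.4776 0.4906] ztop 0.1423 x@top 0.4882
scene now -0.12 101 x [0.4747 0.4936] ztop 0.1445 x@top 0.4858
scene now -0.1 25 x [0.4741 0.4907] ztop 0.1437 x@top 0.4877
[ 0.49751758 -0.15213236  0.11331096]
```

The fingertip slipped off the far side: tip at x 0.4975, grip axis at about 0.491, and the grip top is still at about 0.14. The tip is too narrow across the jaw direction. I'll lift off, turn the hand 90° so the 20 mm pad width crosses the lever, and aim at x = 0.491.

step_arm --commands '[{"ax": 0, "ay": 0, "az": 0, "dx": 0, "dy": 0, "dz": 30, "hand": 1}, {"ax": 0, "ay": 0, "az": 0, "dx": 0, "dy": 3, "dz": 70, "hand": 1}, {"ax": 0, "ay": 0, "az": 0, "dx": 0, "dy": 6, "dz": 110, "hand": 1}, {"ax": 0, "ay": 0, "az": 0, "dx": 0, "dy": 9, "dz": 160, "hand": 1}, {"ax": 0, "ay": 0, "az": 10, "dx": -1, "dy": 9, "dz": 163, "hand": 1}, {"ax": 0, "ay": 0, "az": 20, "dx": -1, "dy": 9, "dz": 163, "hand": 1}, {"ax": 0, "ay": 0, "az": 30, "dx": -1, "dy": 9, "dz": 163, "hand": 1}, {"ax": 0, "ay": 0, "az": 40, "dx": -1, "dy": 9, "dz": 163, "hand": 1}, {"ax": 0, "ay": 0, "az": 50, "dx": -1, "dy": 9, "dz": 163, "hand": 1}, {"ax": 0, "ay": 0, "az": 60, "dx": -1, "dy": 9, "dz": 163, "hand": 1}, {"ax": 0, "ay": 0, "az": 70, "dx": -1, "dy": 9, "dz": 163, "hand": 1}, {"ax": 0, "ay": 0, "az": 80, "dx": -1, "dy": 9, "dz": 163, "hand": 1}, {"ax": 0, "ay": 0, "az": 90, "dx": -1, "dy": 9, "dz": 163, "hand": 1}, {"ax": 0, "ay": 0, "az": 98, "dx": -1, "dy": 9, "dz": 163, "hand": 1}, {"ax": 0, "ay": 0, "az": 98, "dx": -1, "dy": 9, "dz": 163, "hand": 1}]'

```text
time: 5.45
position: [0.4925, -0.141, 0.274]
tcp_rot: [0.465, 0.534, -0.533, -0.464]
contact_force: [0.0, 0.3, -0.0]
gripper_width: 0.005
```

step_arm --commands '[{"ax": 0, "ay": 0, "az": 0, "dx": -1, "dy": 0, "dz": -30, "hand": 1}, {"ax": 0, "ay": 0, "az": 0, "dx": -1, "dy": 0, "dz": -50, "hand": 1}, {"ax": 0, "ay": 0, "az": 0, "dx": -1, "dy": -3, "dz": -70, "hand": 1}, {"ax": 0, "ay": 0, "az": 0, "dx": -1, "dy": -5, "dz": -90, "hand": 1}, {"ax": 0, "ay": 0, "az": 0, "dx": -1, "dy": -7, "dz": -110, "hand": 1}, {"ax": 0, "ay": 0, "az": 0, "dx": -1, "dy": -9, "dz": -130, "hand": 1}, {"ax": 0, "ay": 0, "az": 0, "dx": -1, "dy": -10, "dz": -145, "hand": 1}, {"ax": 0, "ay": 0, "az": 0, "dx": -1, "dy": -10, "dz": -152, "hand": 1}, {"ax": 0, "ay": 0, "az": 0, "dx": -1, "dy": -10, "dz": -156, "hand": 1}, {"ax": 0, "ay": 0, "az": 0, "dx": -1, "dy": -10, "dz": -156, "hand": 1}]'

```text
time: 6.7
position: [0.4936, -0.1538, 0.1193]
tcp_rot: [0.467, 0.533, -0.532, -0.463]
contact_force: [0.4, -6.2, 8.6]
gripper_width: 0.007
```

Run:
```python
from h import *
print(robot.sense()["contact_force"])
a=robot.grab_frame("scene")["image"][150:330,280:520];b=robot.grab_frame("side")["image"][90:310,220:440]
o=np.hstack([cv2.resize(a,(480,360)),cv2.copyMakeBorder(cv2.resize(b,(320,320)),0,40,0,0,0)])
cv2.imwrite("pics/lev4.png",o[...,::-1])
```

```text
[ 0.41932783 -6.19640836  8.58417829]
```

View pics/lev4.png

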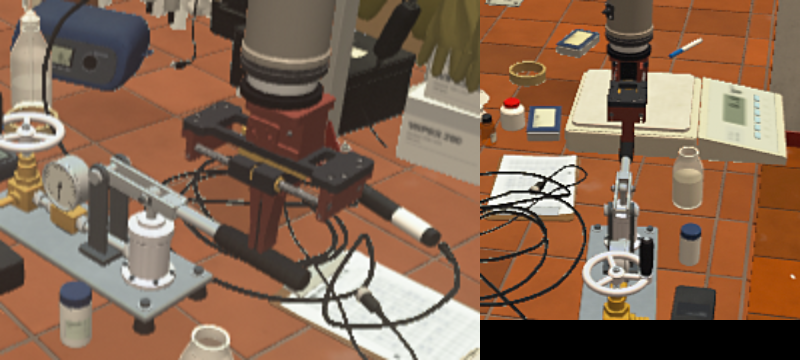

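The fingers now sit on top of the grip, centred in the side crop. I'll press further until the stop shows as a steep rise in force.

step_arm --commands '[{"ax": 0, "ay": 0, "az": 0, "dx": 0, "dy": 0, "dz": -5, "hand": 1}, {"ax": 0, "ay": 0, "az": 0, "dx": 0, "dy": 0, "dz": -10, "hand": 1}, {"ax": 0, "ay": 0, "az": 0, "dx": 0, "dy": 0, "dz": -10, "hand": 1}]'

```text
time: 7.18
position: [0.4936, -0.1537, 0.1093]
tcp_rot: [0.467, 0.533, -0.532, -0.463]
contact_force: [-0.4, -4.8, 9.4]
gripper_width: 0.006
```

Run:
```python
from h import *
print(robot.sense()["contact_force"])
f=robot.grab_frame("scene");im=f["image"].astype(int);P=pts(f)[240:310,340:450].reshape(-1,3);im=im[240:310,340:450].reshape(-1,3)
k=(im.max(1)<80)&(np.ptp(im,axis=1)<25)&(abs(P[:,0]-.488)<.03)&(P[:,2]<.2)&(P[:,2]>.08)
for lo in np.arange(-.23,-.08,.01):
    w=P[k&(P[:,1]>lo)&(P[:,1]<=lo+.01)]
    if len(w)>10: print(round(lo+.005,3),len(w),np.percentile(w[:,2],[5,95]).round(4),w[:,0].min().round(4))
```

```text
[-0.35989751 -4.84159098  9.35861679]
-0.205 80 [0.1155 0.1325] 0.4849
-0.195 61 [0.1181 0.134 ] 0.4839
-0.185 59 [0.1203 0.1349] 0.4816
-0.175 53 [0.1206 0.1362] 0.4802
-0.165 54 [0.1212 0.1368] 0.4801
-0.155 62 [0.1217 0.185 ] 0.4793
-0.145 29 [0.1234 0.1351] 0.4759
-0.135 51 [0.1237 0.1397] 0.4757
-0.125 53 [0.1243 0.1409] 0.4757
-0.115 47 [0.1266 0.1417] 0.4742
-0.105 23 [0.1292 0.14  ] 0.473
```

Run:
```python
from h import *
a=robot.grab_frame("scene")["image"][210:310,360:460];b=robot.grab_frame("side")["image"][130:230,270:370]
o=np.hstack([cv2.resize(i,(400,400),interpolation=2) for i in(a,b)])
cv2.imwrite("pics/lev5.png",o[...,::-1])
```

```text
(no output)
```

View pics/lev5.png

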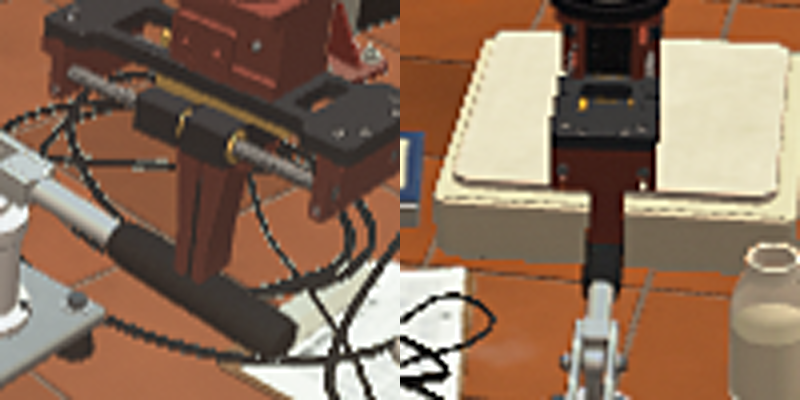

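The fingertip rests on top of the grip (left crop at 195,275). Next I'll compare the tip's height from depth with the reported TCP height.

Run:
```python
from h import *
f=robot.grab_frame("scene");P=pts(f)
for r in range(250,296,3): print(r,P[r,406].round(4),P[r,412].round(4),f["image"][r,406])
print(robot.sense()["position"],robot.sense()["contact_force"])
```

```text
250 [ 0.4804 -0.1465  0.2024] [ 0.461  -0.1781  0.2252] [90 53 44]
253 [ 0.4796 -0.1482  0.1966] [ 0.4804 -0.1625  0.2037] [89 51 44]
256 [ 0.4793 -0.1494  0.1904] [ 0.4805 -0.1634  0.1972] [89 53 44]
259 [ 0.4791 -0.1504  0.1839] [ 0.4809 -0.164   0.1905] [89 52 43]
262 [ 0.4813 -0.1494  0.1755] [ 0.4814 -0.1645  0.1836] [90 53 45]
265 [ 0.4811 -0.1506  0.1691] [ 0.482  -0.165   0.1766] [90 54 45]
268 [ 0.4811 -0.1515  0.1624] [ 0.4842 -0.1641  0.1682] [91 54 46]
271 [ 0.481  -0.1525  0.1557] [ 0.485  -0.1645  0.1609] [92 54 46]
274 [ 0.48   -0.1544  0.1499] [ 0.4849 -0.1656  0.1543] [91 55 46]
277 [ 0.4828 -0.1529  0.1406] [ 0.486  -0.1656  0.1466] [83 52 45]
280 [ 0.4839 -0.153   0.1328] [ 0.4902 -0.1631  0.1361] [60 55 49]
283 [ 0.48   -0.1573  0.1295] [ 0.4867 -0.167   0.1324] [55 47 42]
286 [ 0.4802 -0.1581  0.1224] [ 0.4833 -0.1709  0.1287] [52 42 37]
289 [ 0.6052 -0.0517 -0.0026] [ 0.4832 -0.172   0.122 ] [175 111  77]
292 [ 0.5969 -0.06   -0.0031] [ 0.6087 -0.0687 -0.0028] [174 109  76]
295 [ 0.5878 -0.069  -0.0027] [ 0.599 -0.078 -0.002] [159 100  71]
[ 0.49360962 -0.15370506  0.10955339] [ 0.21714674 -5.57427043  9.4660766 ]
```

At the finger, the grip's top surface reads about 0.137, so the lever hasn't reached the bottom yet. Slope gives about 0.44 rad, which fits the 9.4 N reading. I'll push further, using the camera's lever slope and the force as evidence.

step_arm --commands '[{"ax": 0, "ay": 0, "az": 0, "dx": 0, "dy": 0, "dz": -5, "hand": 1}, {"ax": 0, "ay": 0, "az": 0, "dx": 0, "dy": 0, "dz": -10, "hand": 1}, {"ax": 0, "ay": 0, "az": 0, "dx": 0, "dy": 0, "dz": -15, "hand": 1}, {"ax": 0, "ay": 0, "az": 0, "dx": 0, "dy": 0, "dz": -15, "hand": 1}]'

```text
time: 7.88
position: [0.4937, -0.153, 0.0963]
tcp_rot: [0.467, 0.533, -0.532, -0.463]
contact_force: [-5.7, -2.1, 28.5]
gripper_width: 0.004
```

```bash
cat >> h.py <<'E'
def lever(f=None):
    f=f or robot.grab_frame("scene");im=f["image"][215:310,340:460].astype(int).reshape(-1,3);P=pts(f)[215:310,340:460].reshape(-1,3)
    k=(im.max(1)<80)&(np.ptp(im,axis=1)<25)&(abs(P[:,0]-.488)<.03)&(P[:,2]<.26)&(P[:,2]>.07)
    t=[]
    for lo in (-.2,-.19,-.18,-.13,-.12,-.11):
        w=P[k&(P[:,1]>lo)&(P[:,1]<=lo+.01)]
        if len(w)>10: t.append((lo+.005,np.median(w[:,2])))
    t=np.array(t);p=np.polyfit(t[:,0],t[:,1],1)
    return "angle %.3f  z@-.15 %.4f"%(.349+np.arctan(p[0]),np.polyval(p,-.15))
E
python3 - <<'E'
from h import *
print("rest",lever(dict(np.load("scene0.npz"))));print("now",lever(),robot.sense()["contact_force"])
E
```

```text
rest angle 0.033  z@-.15 0.2275
now angle -0.228  z@-.15 0.1940 [-6.49042851 -2.80993371 28.2594627 ]
```

```bash
sed -i 's/def lever(f=None):/def lever(f=None,zm=.26):/; s/P\[:,2\]<.26/P[:,2]<zm/' h.py
python3 - <<'E'
from h import *
f=robot.grab_frame("scene");print("now",lever(f,.155),robot.sense()["contact_force"])
a=f["image"][190:310,340:460];b=robot.grab_frame("side")["image"][130:250,260:380]
o=np.hstack([cv2.resize(i,(400,400),interpolation=2) for i in(a,b)])
cv2.imwrite("pics/lev6.png",o[...,::-1])
E
```

```text
now angle 0.494  z@-.15 0.1203 [-6.49635208 -0.6579597  28.27150412]
```

View pics/lev6.png

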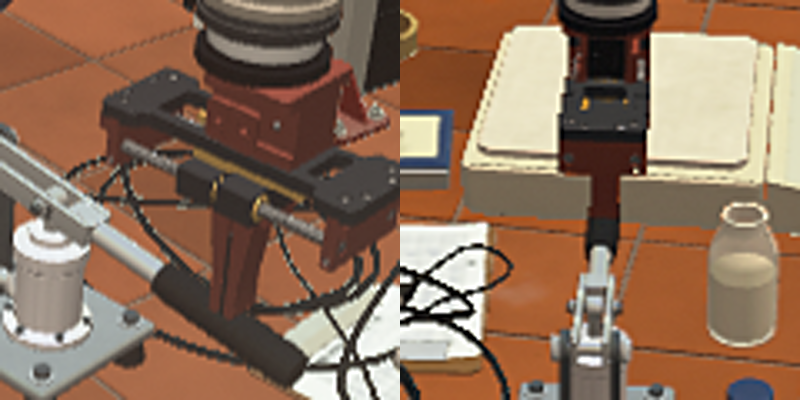

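Slope angle is 0.494 rad and the force climbs steeply to 28 N, so this is the bottom stop. Now I'll go all the way up, pause and check that the lever came back.

step_arm --commands '[{"ax": 0, "ay": 0, "az": 0, "dx": 0, "dy": 2, "dz": 30, "hand": 1}, {"ax": 0, "ay": 0, "az": 0, "dx": 0, "dy": 5, "dz": 60, "hand": 1}, {"ax": 0, "ay": 0, "az": 0, "dx": 0, "dy": 7, "dz": 95, "hand": 1}, {"ax": 0, "ay": 0, "az": 0, "dx": 0, "dy": 10, "dz": 130, "hand": 1}, {"ax": 0, "ay": 0, "az": 0, "dx": 0, "dy": 10, "dz": 160, "hand": 1}, {"ax": 0, "ay": 0, "az": 0, "dx": 0, "dy": 10, "dz": 160, "hand": 1}, {"ax": 0, "ay": 0, "az": 0, "dx": 0, "dy": 10, "dz": 160, "hand": 1}, {"ax": 0, "ay": 0, "az": 0, "dx": 0, "dy": 10, "dz": 160, "hand": 1}]'

```text
time: 9.02
position: [0.4903, -0.1409, 0.2512]
tcp_rot: [-0.463, -0.533, 0.534, 0.465]
contact_force: [-0.6, 0.2, 0.4]
gripper_width: 0.002
```

Run:
```python
from h import *
print("now",lever(None,.255),robot.sense()["contact_force"])
```

```text
now angle 0.035  z@-.15 0.2279 [-0.64346551  0.07839111 -1.12481033]
```

The lever is back at its rest reading. Stroke 2:

step_arm --commands '[{"ax": 0, "ay": 0, "az": 0, "dx": 0, "dy": 0, "dz": -25, "hand": 1}, {"ax": 0, "ay": 0, "az": 0, "dx": 0, "dy": -2, "dz": -50, "hand": 1}, {"ax": 0, "ay": 0, "az": 0, "dx": 0, "dy": -4, "dz": -75, "hand": 1}, {"ax": 0, "ay": 0, "az": 0, "dx": 1, "dy": -6, "dz": -100, "hand": 1}, {"ax": 0, "ay": 0, "az": 0, "dx": 1, "dy": -8, "dz": -120, "hand": 1}, {"ax": 0, "ay": 0, "az": 0, "dx": 1, "dy": -10, "dz": -140, "hand": 1}, {"ax": 0, "ay": 0, "az": 0, "dx": 1, "dy": -10, "dz": -152, "hand": 1}, {"ax": 0, "ay": 0, "az": 0, "dx": 1, "dy": -10, "dz": -160, "hand": 1}, {"ax": 0, "ay": 0, "az": 0, "dx": 1, "dy": -10, "dz": -160, "hand": 1}, {"ax": 0, "ay": 0, "az": 0, "dx": 1, "dy": -10, "dz": -160, "hand": 1}]'

```text
time: 10.32
position: [0.4934, -0.1507, 0.0961]
tcp_rot: [0.465, 0.534, -0.533, -0.463]
contact_force: [-12.0, 4.2, 40.4]
gripper_width: 0.007
```

Run:
```python
from h import *
print("now",lever(None,.155),robot.sense()["contact_force"])
```

```text
now angle 0.495  z@-.15 0.1206 [-11.56051394   4.32390773  39.32506943]
```

Bottom reached again (0.495 rad), at 40 N, so I'll press a little less next time. Up, then stroke 3:

step_arm --commands '[{"ax": 0, "ay": 0, "az": 0, "dx": 0, "dy": 2, "dz": 30, "hand": 1}, {"ax": 0, "ay": 0, "az": 0, "dx": 0, "dy": 5, "dz": 60, "hand": 1}, {"ax": 0, "ay": 0, "az": 0, "dx": 0, "dy": 7, "dz": 95, "hand": 1}, {"ax": 0, "ay": 0, "az": 0, "dx": -1, "dy": 10, "dz": 130, "hand": 1}, {"ax": 0, "ay": 0, "az": 0, "dx": -1, "dy": 10, "dz": 160, "hand": 1}, {"ax": 0, "ay": 0, "az": 0, "dx": -1, "dy": 10, "dz": 160, "hand": 1}, {"ax": 0, "ay": 0, "az": 0, "dx": -1, "dy": 10, "dz": 160, "hand": 1}, {"ax": 0, "ay": 0, "az": 0, "dx": -1, "dy": 10, "dz": 160, "hand": 1}]'

```text
time: 11.38
position: [0.4901, -0.1409, 0.2508]
tcp_rot: [-0.463, -0.533, 0.534, 0.465]
contact_force: [0.4, -0.0, -0.1]
gripper_width: 0.006
```

Run:
```python
from h import *
print("now",lever(None,.255),robot.sense()["position"])
```

```text
now angle 0.023  z@-.15 0.2275 [ 0.49029303 -0.14086167  0.25103318]
```

step_arm --commands '[{"ax": 0, "ay": 0, "az": 0, "dx": 0, "dy": 0, "dz": -25, "hand": 1}, {"ax": 0, "ay": 0, "az": 0, "dx": 0, "dy": -2, "dz": -50, "hand": 1}, {"ax": 0, "ay": 0, "az": 0, "dx": 0, "dy": -4, "dz": -75, "hand": 1}, {"ax": 0, "ay": 0, "az": 0, "dx": 0, "dy": -6, "dz": -100, "hand": 1}, {"ax": 0, "ay": 0, "az": 0, "dx": 0, "dy": -8, "dz": -120, "hand": 1}, {"ax": 0, "ay": 0, "az": 0, "dx": 0, "dy": -10, "dz": -140, "hand": 1}, {"ax": 0, "ay": 0, "az": 0, "dx": 0, "dy": -10, "dz": -152, "hand": 1}, {"ax": 0, "ay": 0, "az": 0, "dx": 0, "dy": -10, "dz": -158, "hand": 1}, {"ax": 0, "ay": 0, "az": 0, "dx": 0, "dy": -10, "dz": -158, "hand": 1}, {"ax": 0, "ay": 0, "az": 0, "dx": 0, "dy": -10, "dz": -158, "hand": 1}]'

```text
time: 12.68
position: [0.4927, -0.1507, 0.0968]
tcp_rot: [0.465, 0.534, -0.533, -0.463]
contact_force: [-4.9, 2.4, 26.6]
gripper_width: 0.005
```

Run:
```python
from h import *
print("now",lever(None,.155),robot.sense()["contact_force"])
```

```text
now angle 0.490  z@-.15 0.1208 [-4.91387156  3.09103025 24.39724187]
```

step_arm --commands '[{"ax": 0, "ay": 0, "az": 0, "dx": 0, "dy": 2, "dz": 30, "hand": 1}, {"ax": 0, "ay": 0, "az": 0, "dx": 0, "dy": 5, "dz": 60, "hand": 1}, {"ax": 0, "ay": 0, "az": 0, "dx": 0, "dy": 7, "dz": 95, "hand": 1}, {"ax": 0, "ay": 0, "az": 0, "dx": 0, "dy": 10, "dz": 130, "hand": 1}, {"ax": 0, "ay": 0, "az": 0, "dx": 0, "dy": 10, "dz": 158, "hand": 1}, {"ax": 0, "ay": 0, "az": 0, "dx": 0, "dy": 10, "dz": 158, "hand": 1}, {"ax": 0, "ay": 0, "az": 0, "dx": 0, "dy": 10, "dz": 158, "hand": 1}, {"ax": 0, "ay": 0, "az": 0, "dx": 0, "dy": 10, "dz": 158, "hand": 1}]'

```text
time: 13.72
position: [0.4901, -0.1409, 0.2507]
tcp_rot: [-0.463, -0.533, 0.534, 0.465]
contact_force: [-0.8, -0.4, 0.7]
gripper_width: 0.007
```

Run:
```python
from h import *
print("now",lever(None,.255),robot.sense()["position"])
```

```text
now angle 0.033  z@-.15 0.2277 [ 0.49024685 -0.14089543  0.25095547]
```

I'll add a fourth stroke as margin, then open the hand and go over the crank.

step_arm --commands '[{"ax": 0, "ay": 0, "az": 0, "dx": 0, "dy": 0, "dz": -25, "hand": 1}, {"ax": 0, "ay": 0, "az": 0, "dx": 0, "dy": -2, "dz": -50, "hand": 1}, {"ax": 0, "ay": 0, "az": 0, "dx": 0, "dy": -4, "dz": -75, "hand": 1}, {"ax": 0, "ay": 0, "az": 0, "dx": 0, "dy": -6, "dz": -100, "hand": 1}, {"ax": 0, "ay": 0, "az": 0, "dx": 0, "dy": -8, "dz": -120, "hand": 1}, {"ax": 0, "ay": 0, "az": 0, "dx": 0, "dy": -10, "dz": -140, "hand": 1}, {"ax": 0, "ay": 0, "az": 0, "dx": 0, "dy": -10, "dz": -152, "hand": 1}, {"ax": 0, "ay": 0, "az": 0, "dx": 0, "dy": -10, "dz": -158, "hand": 1}, {"ax": 0, "ay": 0, "az": 0, "dx": 0, "dy": -10, "dz": -158, "hand": 1}, {"ax": 0, "ay": 0, "az": 0, "dx": 0, "dy": -10, "dz": -158, "hand": 1}, {"ax": 0, "ay": 0, "az": 0, "dx": 0, "dy": -8, "dz": -128, "hand": 1}, {"ax": 0, "ay": 0, "az": 0, "dx": 0, "dy": -5, "dz": -98, "hand": 1}, {"ax": 0, "ay": 0, "az": 0, "dx": 0, "dy": -3, "dz": -63, "hand": 1}, {"ax": 0, "ay": 0, "az": 0, "dx": 0, "dy": 0, "dz": -28, "hand": 1}, {"ax": 0, "ay": 0, "az": 0, "dx": 0, "dy": 0, "dz": 0, "hand": 1}, {"ax": 0, "ay": 0, "az": 0, "dx": 0, "dy": 0, "dz": 0, "hand": 1}, {"ax": 0, "ay": 0, "az": 0, "dx": 0, "dy": 0, "dz": 0, "hand": 1}, {"ax": 0, "ay": 0, "az": 0, "dx": 0, "dy": 0, "dz": 45, "hand": 1}, {"ax": 0, "ay": 0, "az": 0, "dx": 0, "dy": 0, "dz": 45, "hand": 1}]'

```text
time: 16.15
position: [0.4922, -0.1413, 0.2986]
tcp_rot: [0.465, 0.534, -0.533, -0.463]
contact_force: [-0.0, 0.2, -0.9]
gripper_width: 0.001
```

step_arm --commands '[{"ax": 0, "ay": 0, "az": 0, "dx": -13, "dy": 50, "dz": 0, "hand": 0.5}, {"ax": 0, "ay": 0, "az": 0, "dx": -26, "dy": 100, "dz": 0, "hand": 0.3}, {"ax": 0, "ay": 0, "az": 0, "dx": -39, "dy": 150, "dz": 0, "hand": 0.3}, {"ax": 0, "ay": 0, "az": 0, "dx": -52, "dy": 200, "dz": 0, "hand": 0.3}, {"ax": 0, "ay": 0, "az": 0, "dx": -65, "dy": 250, "dz": 0, "hand": 0.3}, {"ax": 0, "ay": 0, "az": 0, "dx": -78, "dy": 300, "dz": 0, "hand": 0.3}, {"ax": 0, "ay": 0, "az": 0, "dx": -89, "dy": 355, "dz": 0, "hand": 0.3}, {"ax": 0, "ay": 0, "az": 0, "dx": -89, "dy": 355, "dz": 0, "hand": 0.3}, {"ax": 0, "ay": 0, "az": 0, "dx": -89, "dy": 355, "dz": 0, "hand": 0.3}]'

```text
time: 17.27
position: [0.4016, 0.213, 0.2958]
tcp_rot: [-0.464, -0.533, 0.535, 0.464]
contact_force: [0.7, 0.4, 0.2]
gripper_width: 0.699
```

Run:
```python
from h import *
s=robot.sense();print(s["position"],s["qpos"].round(2),s["gripper_width"])
f=robot.grab_frame("wrist");P=pts(f);z=P[...,2]
im=f["image"].astype(int);k=(im.max(-1)<90)&(np.ptp(im,axis=2)<30)&(z>.15)&(z<.222)&(np.hypot(P[...,0]-.446,P[...,1]-.214)<.075)
q=P[k];t=q[q[:,2]>.2]
print(k.sum(),q.min(0) if len(q) else 0,len(t),np.median(t,0) if len(t) else 0)
for n in("scene","side"):
    g=robot.grab_frame(n);Q=pts(g);im=g["image"].astype(int)
    k=(im.max(-1)<80)&(np.ptp(im,axis=2)<30)&(Q[...,2]>.155)&(Q[...,2]<.215)&(np.hypot(Q[...,0]-.446,Q[...,1]-.214)<.07)
    q=Q[k];print(n,k.sum(),np.percentile(q,[2,50,98],axis=0).round(4) if len(q) else 0)
    if n=="side": b=g["image"][190:310,250:410]
o=np.hstack([cv2.resize(f["image"],(480,360)),cv2.resize(b,(320,240))] if 0 else [cv2.resize(f["image"],(480,360)),cv2.copyMakeBorder(cv2.resize(b,(320,240)),0,120,0,0,0)])
cv2.imwrite("pics/cr.png",o[...,::-1])
```

```text
[0.40161669 0.2129612  0.29578986] [-0.22  0.04 -0.42  1.89  0.02  1.21  1.07] 0.6991360194600916
424 [0.39099707 0.20504508 0.16184222] 279 [0.39745786 0.21404419 0.20743965]
scene 157 [[0.3897 0.2016 0.1569]
 [0.3959 0.206  0.1827]
 [0.4059 0.215  0.2074]]
side 203 [[0.3927 0.2152 0.1571]
 [0.4004 0.223  0.1853]
 [0.4093 0.2283 0.2093]]
```

View pics/cr.png

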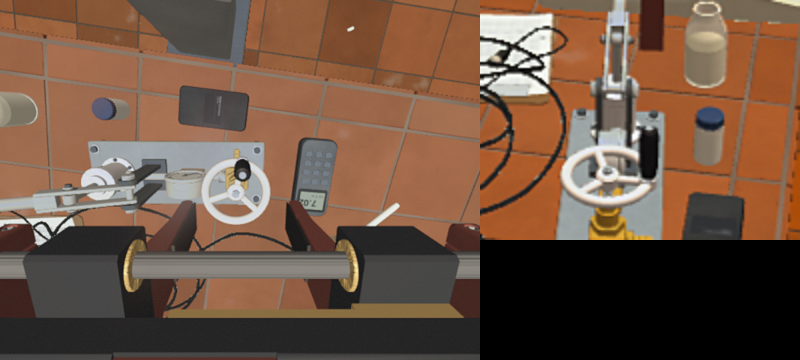

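The wrist view shows the crank at (242,173) on the wheel (235,190), with the fingers straddling it along y. I'll fit the wheel axis and check the real fingertip height.

Run:
```python
from h import *
f=robot.grab_frame("wrist");P=pts(f);im=f["image"].astype(int)
k=(im.min(-1)>150)&(np.ptp(im,axis=2)<40)&(abs(P[...,2]-.141)<.008)&(np.hypot(P[...,0]-.446,P[...,1]-.214)<.065)
q=P[k];r=np.hypot(*(q[:,:2]-[.446,.214]).T);q=q[r>.035]
c,rad=cv2.minEnclosingCircle((q[:,:2]*1000).astype(np.float32));print(len(q),c,rad,"z",np.median(q[:,2]))
A=np.c_[2*q[:,:2],np.ones(len(q))];s=np.linalg.lstsq(A,(q[:,:2]**2).sum(1),rcond=None)[0];print(s[:2],np.sqrt(s[2]+s[0]**2+s[1]**2))
for n in("side","scene"):
    g=robot.grab_frame(n);Q=pts(g);im=g["image"].astype(int)
    k=(np.hypot(Q[...,0]-.4016,Q[...,1]-.213)<.06)&(Q[...,2]>.23)&(Q[...,2]<.36)
    q=Q[k];print(n,k.sum(),np.percentile(q,[1,5,50],axis=0).round(4))
```

```text
2504 (443.0248107910156, 211.3887939453125) 50.679527282714844 z 0.14428873309391588
[0.44370868 0.21139512] 0.043850848068401824
side 179 [[0.3864 0.2465 0.3286]
 [0.3877 0.2492 0.3295]
 [0.3975 0.2521 0.3444]]
scene 286 [[0.384  0.1694 0.3255]
 [0.385  0.1701 0.3275]
 [0.3981 0.1791 0.3431]]
```

Visible fingertips are about 30 mm above the reported TCP, which matches the lever contact, so I'll correct heights by that. I'm descending to TCP z = 0.133 (real tips about 0.163, above the 0.156 limit) and then closing.

step_arm --commands '[{"ax": 0, "ay": 0, "az": 0, "dx": 1, "dy": 3, "dz": -40, "hand": 0.3}, {"ax": 0, "ay": 0, "az": 0, "dx": 1, "dy": 3, "dz": -80, "hand": 0.3}, {"ax": 0, "ay": 0, "az": 0, "dx": 1, "dy": 3, "dz": -115, "hand": 0.3}, {"ax": 0, "ay": 0, "az": 0, "dx": 1, "dy": 3, "dz": -140, "hand": 0.3}, {"ax": 0, "ay": 0, "az": 0, "dx": 1, "dy": 3, "dz": -155, "hand": 0.3}, {"ax": 0, "ay": 0, "az": 0, "dx": 1, "dy": 3, "dz": -162, "hand": 0.3}, {"ax": 0, "ay": 0, "az": 0, "dx": 1, "dy": 3, "dz": -162, "hand": 0.3}]'

```text
time: 18.45
position: [0.4033, 0.2171, 0.1356]
tcp_rot: [0.464, 0.534, -0.534, -0.464]
contact_force: [-0.2, 1.0, -1.0]
gripper_width: 0.698
```

Run:
```python
from h import *
s=robot.sense();print(s["position"],s["contact_force"])
o=[cv2.resize(robot.grab_frame(n)["image"][a:a+120,b:b+120],(400,400),interpolation=2) for n,a,b in(("scene",140,230),("side",190,270))]
cv2.imwrite("pics/cr2.png",np.hstack(o)[...,::-1])
```

```text
[0.40325536 0.21705312 0.13559226] [-0.17512132  1.01714828 -1.04973915]
```

View pics/cr2.png

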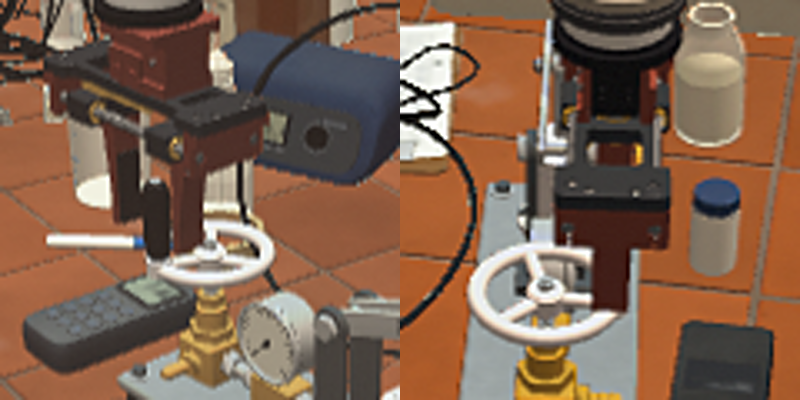

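The left crop shows the crank (155,220) between the two fingers, and the tips clear the rim. Closing.

step_arm --commands '[{"ax": 0, "ay": 0, "az": 0, "dx": 0, "dy": 0, "dz": 0, "hand": 0.8}, {"ax": 0, "ay": 0, "az": 0, "dx": 0, "dy": 0, "dz": 0, "hand": 1}, {"ax": 0, "ay": 0, "az": 0, "dx": 0, "dy": 0, "dz": 0, "hand": 1}, {"ax": 0, "ay": 0, "az": 0, "dx": 0, "dy": 0, "dz": 0, "hand": 1}, {"ax": 0, "ay": 0, "az": 0, "dx": 0, "dy": 0, "dz": 0, "hand": 1}, {"ax": 0, "ay": 0, "az": 0, "dx": 0, "dy": 0, "dz": 0, "hand": 1}]'

```text
time: 19.3
position: [0.4031, 0.2166, 0.1354]
tcp_rot: [-0.464, -0.533, 0.534, 0.464]
contact_force: [-1.2, -2.6, 1.2]
gripper_width: 0.232
```

Run:
```python
from h import *
s=robot.sense();print(s["position"],s["contact_force"],s["torque"],s["gripper_width"]*88)
f=robot.grab_frame("wrist");P=pts(f);im=f["image"].astype(int)
k=(im.max(-1)<90)&(np.ptp(im,axis=2)<30)&(P[...,2]>.15)&(P[...,2]<.215)&(np.hypot(P[...,0]-.446,P[...,1]-.214)<.075)
q=P[k];print("crank",len(q),np.percentile(q,[2,50,98],axis=0).round(4) if len(q) else 0)
k=(im.min(-1)>130)&(np.ptp(im,axis=2)<40)&(abs(P[...,2]-.141)<.008)&(np.hypot(P[...,0]-.446,P[...,1]-.214)<.065)
q=P[k];q=q[np.hypot(*(q[:,:2]-[.445,.2125]).T)>.035]
if len(q)>50:
    print(len(q),cv2.minEnclosingCircle((q[:,:2]*1000).astype(np.float32)))
```

```text
[0.40308107 0.21656116 0.13535919] [-1.18302728 -2.62481529  1.24867492] [-0.43427425 -0.08693321  0.01559657] 20.42953179423612
crank 3346 [[0.3912 0.2044 0.1598]
 [0.3943 0.2153 0.1996]
 [0.404  0.2267 0.2121]]
3038 ((442.6948547363281, 212.5894317626953), 50.87699890136719)
```

Gripped (20.4 mm). First quarter turn clockwise, then a check of the radial force to refine the axis.

step_arm --commands '[{"ax": 0, "ay": 0, "az": 0, "dx": 0.7, "dy": 6.5, "dz": 0, "hand": 1}, {"ax": 0, "ay": 0, "az": 0, "dx": 2.6, "dy": 13, "dz": 0, "hand": 1}, {"ax": 0, "ay": 0, "az": 0, "dx": 9.3, "dy": 25.1, "dz": 0, "hand": 1}, {"ax": 0, "ay": 0, "az": 0, "dx": 19.4, "dy": 34.5, "dz": 0, "hand": 1}, {"ax": 0, "ay": 0, "az": 0, "dx": 31.9, "dy": 40.3, "dz": -0.3, "hand": 1}, {"ax": 0, "ay": 0, "az": 0, "dx": 44, "dy": 42, "dz": -0.3, "hand": 1}, {"ax": 0, "ay": 0, "az": 0, "dx": 44, "dy": 42, "dz": -0.3, "hand": 1}]'

```text
time: 20.23
position: [0.4479, 0.2561, 0.1347]
tcp_rot: [-0.465, -0.532, 0.535, 0.464]
contact_force: [1.7, -10.8, 4.4]
gripper_width: 0.233
```

Radial force shows the axis about 2.5 mm lower in y than assumed; correcting. Continuing to just short of the stop.

step_arm --commands '[{"ax": 0, "ay": 0, "az": 0, "dx": 6.8, "dy": -3, "dz": 0, "hand": 1}, {"ax": 0, "ay": 0, "az": 0, "dx": 13.6, "dy": -4.6, "dz": 0, "hand": 1}, {"ax": 0, "ay": 0, "az": 0, "dx": 25.9, "dy": -10.9, "dz": 0, "hand": 1}, {"ax": 0, "ay": 0, "az": 0, "dx": 35.6, "dy": -20.6, "dz": 0, "hand": 1}, {"ax": 0, "ay": 0, "az": 0, "dx": 40.2, "dy": -28.6, "dz": -0.4, "hand": 1}, {"ax": 0, "ay": 0, "az": 0, "dx": 42.3, "dy": -34.4, "dz": -0.4, "hand": 1}, {"ax": 0, "ay": 0, "az": 0, "dx": 42.3, "dy": -34.4, "dz": -0.4, "hand": 1}]'

```text
time: 21.1
position: [0.4892, 0.2245, 0.1346]
tcp_rot: [-0.464, -0.534, 0.534, 0.464]
contact_force: [-3.3, -0.6, 2.3]
gripper_width: 0.233
```

step_arm --commands '[{"ax": 0, "ay": 0, "az": 0, "dx": 0.8, "dy": -3, "dz": 0, "hand": 1}, {"ax": 0, "ay": 0, "az": 0, "dx": 1.2, "dy": -6, "dz": 0, "hand": 1}, {"ax": 0, "ay": 0, "az": 0, "dx": 1.2, "dy": -6, "dz": 0, "hand": 1}]'

```text
time: 21.48
position: [0.4906, 0.2185, 0.1347]
tcp_rot: [0.464, 0.534, -0.534, -0.464]
contact_force: [-3.4, 1.6, 0.8]
gripper_width: 0.237
```

step_arm --commands '[{"ax": 0, "ay": 0, "az": 0, "dx": 0, "dy": -2, "dz": 0, "hand": 1}, {"ax": 0, "ay": 0, "az": 0, "dx": 0.2, "dy": -4, "dz": 0, "hand": 1}, {"ax": 0, "ay": 0, "az": 0, "dx": 0.2, "dy": -4, "dz": 0, "hand": 1}]'

```text
time: 21.85
position: [0.4907, 0.2171, 0.1348]
tcp_rot: [0.463, 0.535, -0.533, -0.464]
contact_force: [-2.8, 7.3, -1.0]
gripper_width: 0.236
```

step_arm --commands '[{"ax": 0, "ay": 0, "az": 0, "dx": 0, "dy": -2, "dz": 0, "hand": 1}, {"ax": 0, "ay": 0, "az": 0, "dx": 0, "dy": -4, "dz": 0, "hand": 1}, {"ax": 0, "ay": 0, "az": 0, "dx": 0, "dy": -4, "dz": 0, "hand": 1}]'

```text
time: 22.22
position: [0.4906, 0.2166, 0.135]
tcp_rot: [0.462, 0.537, -0.532, -0.464]
contact_force: [-2.6, 15.2, -5.0]
gripper_width: 0.236
```

The stop is firm: 15 N with only 0.5 mm more travel. Shut position is TCP ≈ (0.4907, 0.2177). Backing off, first half turn with a check:

step_arm --commands '[{"ax": 0, "ay": 0, "az": 0, "dx": 0, "dy": 7, "dz": 0, "hand": 1}, {"ax": 0, "ay": 0, "az": 0, "dx": -3.6, "dy": 20.3, "dz": 0, "hand": 1}, {"ax": 0, "ay": 0, "az": 0, "dx": -11.3, "dy": 31.7, "dz": 0, "hand": 1}, {"ax": 0, "ay": 0, "az": 0, "dx": -22.2, "dy": 40.2, "dz": 0.2, "hand": 1}, {"ax": 0, "ay": 0, "az": 0, "dx": -35.1, "dy": 44.9, "dz": 0.3, "hand": 1}, {"ax": 0, "ay": 0, "az": 0, "dx": -48.9, "dy": 45.4, "dz": 0.4, "hand": 1}, {"ax": 0, "ay": 0, "az": 0, "dx": -62.1, "dy": 41.6, "dz": 0.5, "hand": 1}, {"ax": 0, "ay": 0, "az": 0, "dx": -73.5, "dy": 33.9, "dz": 0.6, "hand": 1}, {"ax": 0, "ay": 0, "az": 0, "dx": -82, "dy": 23, "dz": 0.6, "hand": 1}, {"ax": 0, "ay": 0, "az": 0, "dx": -86.7, "dy": 10.1, "dz": 0.7, "hand": 1}, {"ax": 0, "ay": 0, "az": 0, "dx": -87.2, "dy": -3.7, "dz": 0.8, "hand": 1}]'

```text
time: 23.6
position: [0.403, 0.2075, 0.1356]
tcp_rot: [0.463, 0.534, -0.533, -0.464]
contact_force: [4.5, 4.1, -5.1]
gripper_width: 0.231
```

Run:
```python
from h import *
s=robot.sense();print(s["position"].round(4),s["contact_force"].round(1),s["qpos"].round(2))
```

```text
[0.403  0.2075 0.1356] [ 4.5  4.1 -5.1] [-0.24  0.21 -0.42  2.1   0.11  0.84  0.99]
```

step_arm --commands '[{"ax": 0, "ay": 0, "az": 0, "dx": 3.8, "dy": -13.2, "dz": 0, "hand": 1}, {"ax": 0, "ay": 0, "az": 0, "dx": 11.5, "dy": -24.6, "dz": 0.1, "hand": 1}, {"ax": 0, "ay": 0, "az": 0, "dx": 22.4, "dy": -33.1, "dz": 0.2, "hand": 1}, {"ax": 0, "ay": 0, "az": 0, "dx": 35.3, "dy": -37.8, "dz": 0.3, "hand": 1}, {"ax": 0, "ay": 0, "az": 0, "dx": 49.1, "dy": -38.3, "dz": 0.4, "hand": 1}, {"ax": 0, "ay": 0, "az": 0, "dx": 62.3, "dy": -34.5, "dz": 0.4, "hand": 1}, {"ax": 0, "ay": 0, "az": 0, "dx": 73.7, "dy": -26.8, "dz": 0.5, "hand": 1}, {"ax": 0, "ay": 0, "az": 0, "dx": 82.2, "dy": -15.9, "dz": 0.6, "hand": 1}, {"ax": 0, "ay": 0, "az": 0, "dx": 86.9, "dy": -3, "dz": 0.7, "hand": 1}, {"ax": 0, "ay": 0, "az": 0, "dx": 87.4, "dy": 10.8, "dz": 0.8, "hand": 1}]'

```text
time: 24.85
position: [0.4908, 0.2179, 0.136]
tcp_rot: [-0.464, -0.533, 0.534, 0.464]
contact_force: [-5.0, -4.1, 4.5]
gripper_width: 0.231
```

Run:
```python
from h import *
s=robot.sense();print(s["position"].round(4),s["contact_force"].round(1),s["torque"].round(2))
```

```text
[0.4908 0.2179 0.136 ] [-5.  -4.1  4.5] [-0.91  1.37  0.02]
```

One full turn brings it back to (0.4908, 0.2179), matching the shut position. Second turn:

step_arm --commands '[{"ax": 0, "ay": 0, "az": 0, "dx": -3.8, "dy": 13.2, "dz": 0, "hand": 1}, {"ax": 0, "ay": 0, "az": 0, "dx": -11.5, "dy": 24.6, "dz": 0.1, "hand": 1}, {"ax": 0, "ay": 0, "az": 0, "dx": -22.4, "dy": 33.1, "dz": 0.2, "hand": 1}, {"ax": 0, "ay": 0, "az": 0, "dx": -35.3, "dy": 37.8, "dz": 0.3, "hand": 1}, {"ax": 0, "ay": 0, "az": 0, "dx": -49.1, "dy": 38.3, "dz": 0.4, "hand": 1}, {"ax": 0, "ay": 0, "az": 0, "dx": -62.3, "dy": 34.5, "dz": 0.4, "hand": 1}, {"ax": 0, "ay": 0, "az": 0, "dx": -73.7, "dy": 26.8, "dz": 0.5, "hand": 1}, {"ax": 0, "ay": 0, "az": 0, "dx": -82.2, "dy": 15.9, "dz": 0.6, "hand": 1}, {"ax": 0, "ay": 0, "az": 0, "dx": -86.9, "dy": 3, "dz": 0.7, "hand": 1}, {"ax": 0, "ay": 0, "az": 0, "dx": -87.4, "dy": -10.8, "dz": 0.8, "hand": 1}]'

```text
time: 26.1
position: [0.403, 0.2072, 0.1371]
tcp_rot: [0.463, 0.534, -0.534, -0.464]
contact_force: [3.8, 4.3, -5.6]
gripper_width: 0.234
```

step_arm --commands '[{"ax": 0, "ay": 0, "az": 0, "dx": 3.8, "dy": -13.2, "dz": 0, "hand": 1}, {"ax": 0, "ay": 0, "az": 0, "dx": 11.5, "dy": -24.6, "dz": 0.1, "hand": 1}, {"ax": 0, "ay": 0, "az": 0, "dx": 22.4, "dy": -33.1, "dz": 0.2, "hand": 1}, {"ax": 0, "ay": 0, "az": 0, "dx": 35.3, "dy": -37.8, "dz": 0.3, "hand": 1}, {"ax": 0, "ay": 0, "az": 0, "dx": 49.1, "dy": -38.3, "dz": 0.4, "hand": 1}, {"ax": 0, "ay": 0, "az": 0, "dx": 62.3, "dy": -34.5, "dz": 0.4, "hand": 1}, {"ax": 0, "ay": 0, "az": 0, "dx": 73.7, "dy": -26.8, "dz": 0.5, "hand": 1}, {"ax": 0, "ay": 0, "az": 0, "dx": 82.2, "dy": -15.9, "dz": 0.6, "hand": 1}, {"ax": 0, "ay": 0, "az": 0, "dx": 86.9, "dy": -3, "dz": 0.7, "hand": 1}, {"ax": 0, "ay": 0, "az": 0, "dx": 87.4, "dy": 10.8, "dz": 0.8, "hand": 1}, {"ax": 0, "ay": 0, "az": 0, "dx": 87.4, "dy": 10.8, "dz": 0.8, "hand": 1}, {"ax": 0, "ay": 0, "az": 0, "dx": 87.4, "dy": 10.8, "dz": 0.8, "hand": 1}]'

```text
time: 27.6
position: [0.4905, 0.2189, 0.1378]
tcp_rot: [0.463, 0.534, -0.534, -0.464]
contact_force: [-4.5, 2.4, 0.1]
gripper_width: 0.231
```

Run:
```python
from h import *
s=robot.sense();print(s["position"].round(4),s["contact_force"].round(1))
f=robot.grab_frame("scene");g=robot.grab_frame("side")
im=np.hstack([cv2.resize(f["image"][140:400,210:530],(400,325)),cv2.resize(g["image"][130:390,180:500],(400,325))])
cv2.imwrite("pics/end.png",im[...,::-1])
print(lever(f))
for n,h in(("scene",f),("side",g)):
    Q=pts(h);i=h["image"].astype(int);k=(i.max(-1)<75)&(np.ptp(i,axis=2)<25)&(Q[...,2]>.152)&(Q[...,2]<.215)&(np.hypot(Q[...,0]-.446,Q[...,1]-.214)<.07)
    if k.sum()>5: print(n,k.sum(),np.percentile(Q[k],[2,50,98],axis=0).round(4))
```

```text
[0.4905 0.2189 0.1378] [-4.5  2.4  0.1]
angle 0.038  z@-.15 0.2275
scene 138 [[0.4766 0.2072 0.1544]
 [0.4801 0.2149 0.1871]
 [0.4934 0.2302 0.2133]]
side 20 [[0.4815 0.2029 0.1531]
 [0.4872 0.2274 0.1582]
 [0.4946 0.23   0.1714]]
```

View pics/end.png

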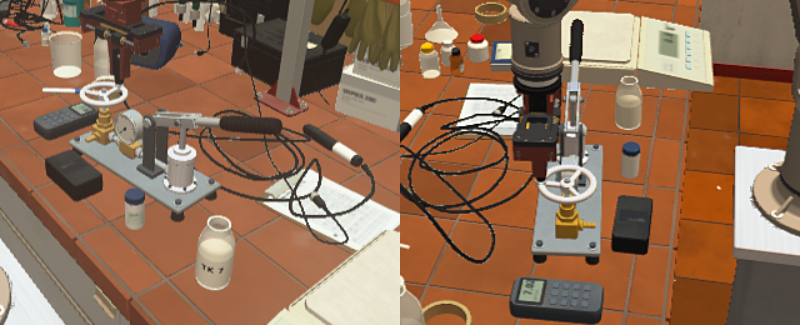

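Grip held, lever up, and the bystanders look to be where they were. TCP is about 1 mm (0.03 rad) past the shut reference, so I'll trim by 1 mm and hand in.

step_arm --commands '[{"ax": 0, "ay": 0, "az": 0, "dx": 0, "dy": -1, "dz": 0, "hand": 1}, {"ax": 0, "ay": 0, "az": 0, "dx": 0, "dy": -1, "dz": 0, "hand": 1}, {"ax": 0, "ay": 0, "az": 0, "dx": 0, "dy": -1, "dz": 0, "hand": 1}, {"ax": 0, "ay": 0, "az": 0, "dx": 0, "dy": -1, "dz": 0, "hand": 1}]'

```text
time: 28.2
position: [0.4908, 0.2165, 0.1378]
tcp_rot: [-0.464, -0.533, 0.534, 0.464]
contact_force: [-4.0, 1.2, -1.6]
gripper_width: 0.234
```

Run:
```python
from h import *
s=robot.sense();print(s["position"].round(4),s["contact_force"].round(1),s["gripper_width"])
print(robot.hand_in())
```

```text
[0.4908 0.2165 0.1378] [-4.   1.2 -1.6] 0.23424804095991458
the job is handed in; nothing more can be done
None
```

I blew the lines through with four lever strokes. I then shut the valve to its stop, backed it off two full turns, and handed in at about 28 s with the crank still gripped.

**Strokes:** For the first three I checked both ends: 0.49–0.495 rad at the bottom with a steep force rise, and back at rest at the top. The fourth I repeated without reading the bottom. Before these, one push slipped off the round grip and did not count; I turned the hand and carried on.

**Valve:** The stop was firm, with 15 N giving only about 0.5 mm more travel. Two turns were led back to the shut position. The final hand position is (0.4908, 0.2165) against a shut reference of about (0.4907, 0.2177). That is an error of roughly 0.03 rad at the handle. The last trim moved the hand 2.4 mm instead of the 1 mm I asked for, so it ended slightly on the shut side of two turns.

**Grip and surroundings:** The gripper opening read 20.6 mm on the 21 mm crank handle. In the last picture the lever was up and the bystanders looked undisturbed; I did not measure their positions.

**Disagreements:**
- The visible fingertips were about 30 mm above the reported tool point, and I corrected the grasp height for this.
- The second stroke pressed the lever with about 40 N through the fingertips, right at the limit set for the gripper body. I pressed more lightly after that.

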